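# Dock the bottle carrier at the barcode reader

### The job

Push the bottle carrier along its rails with a fingertip, away from you, until you feel it drop into the locating notches, and stop pushing there without forcing it. Then push the red catch round by its black peg until its arm lies straight across the carrier's edge, and take the hand away. Only push: grasp and lift nothing, do not touch the bottles, and leave them standing in the carrier and everything else in its place.

Things in the scene. Friction and masses are not known exactly. Their poses are not given: they have to be found in the camera images.
- dock: Docking bed, fixed on the bench: dark base plate, two aluminium rails from x = -200 to 125 mm (tops at z = 40 mm), a thin guide flange outside each (y = +-70 mm, up to z = 50 mm), an end bar at x = 125 mm. Origin on the bench under the centre of the docked carrier; x along the rails, the way to push (away from the robot), y left, z up.
- seat (a point): Where the carrier's origin lies when docked: midway between the rails, level with their tops, 40 mm above the dock's origin. Each rail has two notches, 15 mm long and 10 mm deep, 70 mm before and 70 mm after this point, with a red mark on the flange beside each. Beyond it the carrier could run on 35 mm more, to the end bar.
- carrier: Loose white board, 180 mm along the rails, 130 wide, 10 thick, 0.7 to 0.9 kg with bottles. Origin: centre of its underside; x along the rails, z up. Four keys under it (10 mm long, 6 deep, at x = +-70 mm) ride on the rails; at the seat they drop into the notches: it falls 6 mm (origin 46 to 40 mm above the bench), has +-2.5 mm play and stops dead. Starts 50 to 110 mm short of the seat.
- push_lip (a point): Centre of the near face (looking to the robot, -x of the carrier) of the blue upright lip at the carrier's near end: 110 mm wide, 6 thick, top 18 mm above the board. The point is 10 mm below its top edge and 18 mm above the board's underside. Push here along the rails: sliding takes 2 to 5 N; push slowly, or the keys may jump the notches.
- catch (a joint): Angle of the red catch on the dock's left flange. 0: arm along the rail, pointing back to the robot, clear of the carrier. Grows as the peg is pushed right, then away from the robot (anticlockwise from above); 1.57: straight across the carrier (stop at 1.6). Starts between -0.6 (swung out to the left) and 0. Stays where it is left; about 0.6 N at the peg moves it.
- catch_pivot (a point): The catch's vertical pivot axis at the underside of its arm, 53 mm above the bench; fixed at x = -20, y = 85 mm of the dock. The 5 mm thick, 14 mm wide arm passes 3 mm over the carrier when that has dropped in, and strikes its edge when it has not.
- catch_peg (a point): Middle of the catch's black upright finger peg: 12 mm in diameter, 22 mm high (58 to 80 mm above the bench), 50 mm from the pivot axis. The point is 11 mm below the peg's top.
- bottle_red: Culture bottle with a red cap standing loose in the left cell of the carrier's blue cradle, 37 mm in diameter, 118 mm high; origin at the centre of its underside, z up. The cradle's walls are 18 mm high and the bottles stand 60 mm beyond the carrier's centre.
- bottle_blue: The same kind of bottle with a blue cap, in the middle cell.
- bottle_grey: The same kind of bottle with a grey cap, in the right cell.
- barcode_reader: Barcode reader on its gooseneck stand, fixed on the bench left of the dock's far half: base 100x116 mm, 258 mm high. Origin at the centre of its base.
- marker: Bystander: blue-capped marker lying loose on the bench at the left, 13x132x14 mm; origin at the centre of its underside.
- petri: Bystander: petri dish, 59 mm in diameter, 15 mm high, loose on the bench at the left; origin at the centre of its underside.

How it is judged:
On the way, in this order (a step that is already met when the one before it is completed fails the run):
1. the carrier has dropped into the locating notches, the catch still being open (x of carrier in the frame of dock between -0.005 and 0.005 m and y of carrier in the frame of dock between -0.004 and 0.004 m and z of carrier in the frame of dock below 0.0425 m and angle between the z axis of carrier and the z axis of dock, either way round below 0.03 rad and value of joint catch below 0.5 rad), for 0.3 s.
2. the catch is swung across the carrier (x of carrier in the frame of dock between -0.005 and 0.005 m and y of carrier in the frame of dock between -0.004 and 0.004 m and z of carrier in the frame of dock below 0.0425 m and angle between the z axis of carrier and the z axis of dock, either way round below 0.03 rad and value of joint catch above 1.3 rad), for 0.2 s.
At the end, for the whole second after the job is handed in: The carrier rests in the notches (underside within 2.5 mm of the rail tops, within 5 mm of the docked place along the rails and 4 mm across, level within 0.03 rad); the catch stands past 1.3 rad, across the carrier; the bottles are upright (0.15 rad), within 8 mm of their cell centres (all of step 2 and linear speed of carrier below 0.01 m/s and angle between each of bottle_red, bottle_blue, bottle_grey's own z axis and vertical below 0.15 rad and x of bottle_red in the frame of carrier between 0.052 and 0.068 m and y of bottle_red in the frame of carrier between 0.0335 and 0.0495 m and x of bottle_blue in the frame of carrier between 0.052 and 0.068 m and y of bottle_blue in the frame of carrier between -0.008 and 0.008 m and x of bottle_grey in the frame of carrier between 0.052 and 0.068 m and y of bottle_grey in the frame of carrier between -0.0495 and -0.0335 m); the robot touches nothing.
It fails at once if the carrier is lifted off its rails (more than 8 mm above its sliding height) (z of carrier in the frame of dock above 0.054 m).
It fails at once if the carrier is forced (pushed with more than 60 N) (contact force between the fingers and carrier above 60 N).
It fails at once if a bottle is touched by the robot (contact force between any of the fingers, the arm and bottle_red above 0.5 N or contact force between any of the fingers, the arm and bottle_blue above 0.5 N or contact force between any of the fingers, the arm and bottle_grey above 0.5 N).
It fails at once if a bottle tips over or leaves its cell (angle between any of bottle_red, bottle_blue, bottle_grey's own z axis and vertical above 0.4 rad or z of any of bottle_red, bottle_blue, bottle_grey in the frame of carrier above 0.03 m).
It fails at once if a bystander is moved by more than 20 mm (distance of any of marker, petri from where it was at the start of the episode above 0.02 m).
It also fails if it takes over 53 s, if anything falls off the work surface, if the arm or the gripper's body presses on something with over 40 N, if the wrist force passes 120 N, or if a joint passes its speed limit or range.

### The arm

A 6-joint arm with a two-finger parallel gripper is mounted at the origin on a cart in front of the work surface, level with it; the furniture and walls round the work are solid. World frame = base frame: x ahead of the robot, y to its left, z up, the work surface at z = 0. Lengths are in m, angles in rad, forces in N, time in s.
With the tool pointing down it reaches from about 0.35 to 0.975 m from the base axis. Payload 4.9 kg.
Tool frame: the origin (TCP) lies at the very end of the fingers, on their centre line; the grasp point (between the pads) lies 19 mm behind it; z points along the fingers, y is the line along which they close (so a half turn about z gives the same grasp; the last joint's range is limited). The gripper opens to 85 mm and grips with 20 to 120 N. Pads are 22 mm wide; open, the fingers measure 114 mm over their backs; the gripper's body (76 mm by 85 mm) begins 54 mm behind the grasp point. The pads swing forward as they close: fully open they stand 13 mm farther back than shut.
Start: joints at [1.11, 0.053, 1.613, -0, 1.476, -0.119], TCP at [0.209, 0.589, 0.231] pointing down, gripper open.
Joint ranges: [-3.01, 3.01], [-1.01, 2.22], [0.06, 2.58], [-1.02, 4.17], [0.09, 2.62], [-3.14, 3.14]. Speed limits (rad/s): [2.57, 2.57, 3.14, 3.14, 3.14, 3.14].

### API

Orientations are given as a unit quaternion [w, x, y, z].
In Python, from plant import manip, vision, order gives the robot as it stands.
- The arm moves only by the tool play_rows, never from a script. Its argument "steps" is a list that holds one entry, the list of rows, each a list of 6 numbers: the shift along the tool's x, y, z in mm, then the turn, a rotation vector about the tool's x, y, z in degrees. A call has 1 to 12 rows; each row is the pose to reach, as a shift and turn from the pose commanded when the call began, along the tool's axes at that moment; what a row does not reach only later rows make up. A row lasts 1/12 s, in which the tool goes at most 41.7 mm and 7.16 degrees, less where a joint would pass 70% of its speed; a pose out of reach is approached as far as the arm can. A call with a gripper value outside its range is refused whole. "claw" is the gripper's target within -1 to 1 (fully open at 1, half-way at 0, shut at -1), set as the call begins (left out, the last holds). The fingers move at their own pace and stop on an object; the grip force is fixed at half the most. Time passes only in rows, so rows that repeat a pose let the fingers close. It gives the time, the measured TCP pose, the force, the opening and the grip force at its end, in the units of the state.
- manip.state(): the state, without advancing time (a new reading comes with each control period).
- vision.grab_frame(name): name is "side" or "top" or "wrist"; returns (picture, depth): 480x640x3 uint8, blue, green, red; 480x640 float32, m along the optical axis (not along the pixel's ray), 0 where there is no reading.
- vision.camera_info(name): a dict with "K" (3x3 intrinsics, pixels), "eye" and "orientation" of the camera in the world; the wrist camera has in their place "T_tool_cam" (4x4, takes a point from camera to tool coordinates, whose origin is the TCP and whose axes are the flange's). Camera axes: x right, y down, z forward; pixel columns grow to the right and rows downward; lengths in m; the calibration is good to about 2 mm. A picture is of the moment at which its call begins: read the wrist's pose just before it. camera_info takes no time and is no camera call.
- order.job_done(): hands the job in; it is judged then, once.
The state is a dict: "time": time; "joint_pos": joint angles; "joint_vel": joint speeds; "joint_efforts": joint torques, N m; "tool_pos": TCP position; "tool_rot": TCP orientation; "contact_force": force on the tool from outside, world axes, zero at the start; "ft_torque": the same for the moment, N m; "gripper_width": opening from 0.0 (shut) to 1.0 (fully open); "grasp_force": force on a finger pad.
Only numpy, scipy, OpenCV 4.12 (cv2) and the standard library are available. Lean on these libraries where they do the work, as an engineer would, in place of code of your own. Each camera call takes 0.05 s, during which the arm holds its last target. There are 200 camera calls.

## Working session

There is one attempt and no reset: what is moved stays moved. The work goes in short steps, Python scripts to look and compute and a tool call to move; the robot and the scene stay as the last step left them, time stands still between calls to the robot, and variables do not carry over. Pictures are saved under pics/ and viewed, at most 10 in all, crops included, and the job is handed in when it is done.

Besides the shell and the picture viewer there is one more tool, called by a JSON object that holds its "op" and its "data", one argument or row to a line. play_rows: Moves the arm, as the interface text tells. Its arguments: {"type":"object","properties":{"steps":{"type":"array"},"claw":{"type":"number"}},"required":["steps"]}

```bash
mkdir -p pics; cat > h.py <<'E'
import numpy as np, cv2
from plant import manip, vision, order
from scipy.spatial.transform import Rotation as R
def cam(n):
    c=vision.camera_info(n); q=np.array(c["orientation"]); 
    Rm=q if q.shape==(3,3) else R.from_quat([q[1],q[2],q[3],q[0]]).as_matrix()
    return np.array(c["K"]),np.array(c["eye"]),Rm
def world(n,u,v,z=None,d=None):
    K,e,Rm=cam(n); r=Rm@np.linalg.inv(K)@np.array([u,v,1.])
    return e+r*(d if d is not None else (z-e[2])/r[2])
E
python3 - <<'E'
from h import *
for n in("side","top"):
    p,d=vision.grab_frame(n); cv2.imwrite(f"pics/{n}0.png",p); np.save(f"{n}0.npy",d); print(n,cam(n))
s=manip.state();print(s)
E
```

```text
side (array([[498.66773523,   0.        , 333.67562017],
       [  0.        , 498.66773523, 236.68513215],
       [  0.        ,   0.        ,   1.        ]]), array([ 0.21440826, -0.34640049,  0.61560903]), array([[ 0.79165224, -0.39276372,  0.46799935],
       [-0.61097121, -0.50771393,  0.60740493],
       [-0.00095682, -0.7667876 , -0.64190019]]))
top (array([[438.03817142,   0.        , 319.00557969],
       [  0.        , 438.03817142, 240.12844889],
       [  0.        ,   0.        ,   1.        ]]), array([0.54749874, 0.18202978, 0.93489586]), array([[ 0.02651325, -0.99714665,  0.07067965],
       [-0.99963384, -0.02606411,  0.00726949],
       [-0.00540655, -0.07084651, -0.99747258]]))
{'time': 0.1, 'joint_pos': array([ 1.11001410e+00,  5.33189470e-02,  1.61417603e+00,  3.58895335e-05,
        1.47603002e+00, -1.18988071e-01]), 'joint_vel': array([-0.000193  , -0.00082245, -0.00348068,  0.00174724,  0.00286308,
       -0.00082871]), 'joint_efforts': array([ 3.49013690e-04, -3.94902742e+01, -3.71363211e+01, -6.86282442e-05,
        4.04597085e-03, -1.90250819e-05]), 'tool_pos': array([0.20921003, 0.58833038, 0.230157  ]), 'tool_rot': array([-2.93290074e-04,  1.70068038e-01,  9.85431849e-01, -9.20754450e-04]), 'contact_force': array([-0.43944386,  0.22800007, -0.71813976]), 'ft_torque': array([-0.04938426,  0.04583984,  0.01590681]), 'grasp_force': 0.0, 'gripper_width': 1.0016199287519847}
```

View pics/top0.png

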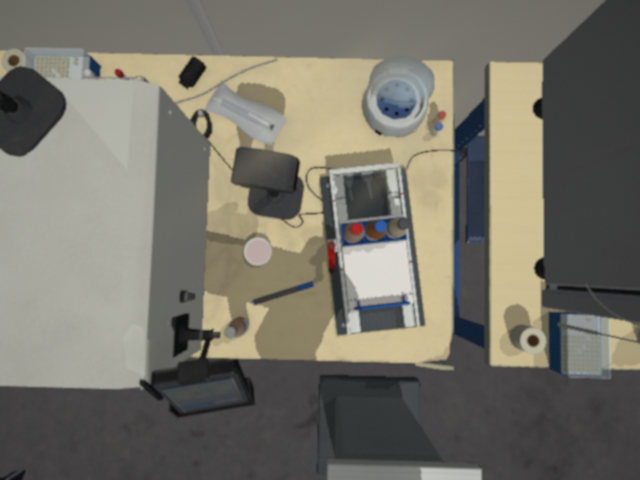

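View pics/side0.png

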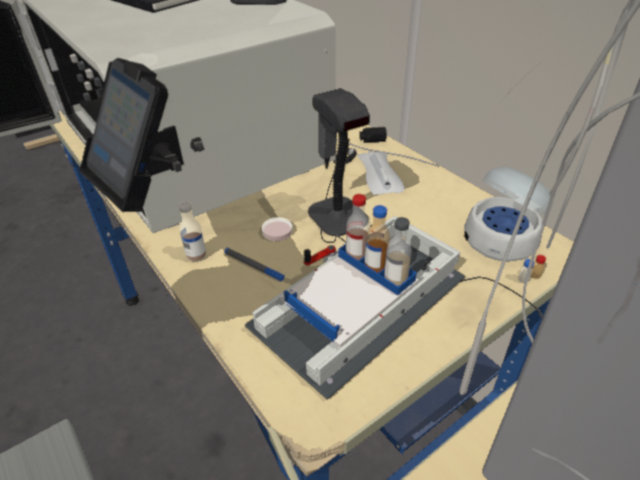

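The top view shows the dock around cols 322-425, rows 160-335. The lip is near row 305 and the red catch near (332,255). The side view shows the peg at about (307,258). I'll enlarge both.

```bash
python3 - <<'E'
import cv2,numpy as np
a=cv2.imread("pics/top0.png")[155:345,300:440]; b=cv2.imread("pics/side0.png")[180:400,235:475]
cv2.imwrite("pics/topc.png",cv2.resize(a,None,fx=3.1,fy=3.1,interpolation=cv2.INTER_CUBIC))
cv2.imwrite("pics/sidec.png",cv2.resize(b,None,fx=2.7,fy=2.7,interpolation=cv2.INTER_CUBIC))
E
```

```text
(no output)
```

View pics/topc.png

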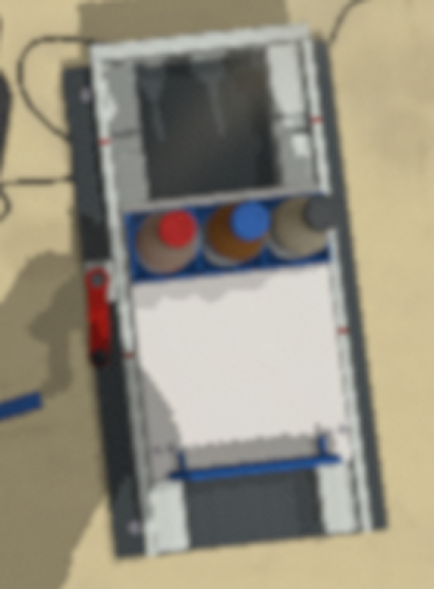

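View pics/sidec.png

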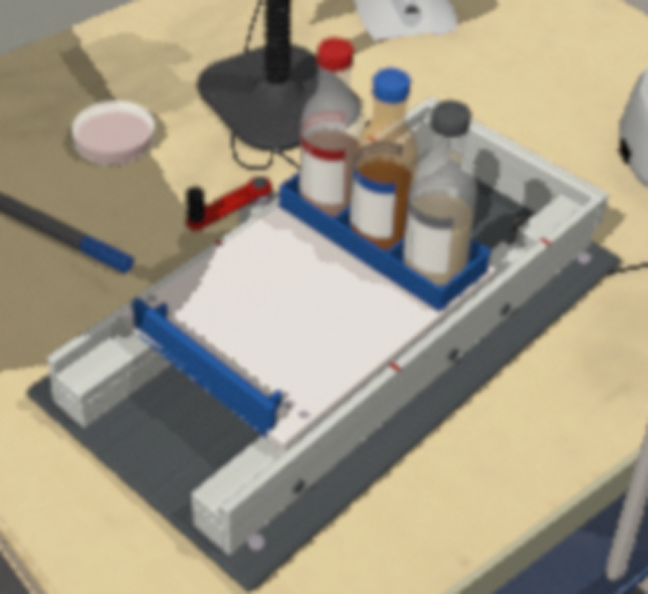

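Top crop readings:
- Red marks at (103,142), (316,119), (128,355) and (343,330).
- Peg top at about (99,356), pivot at (97,278).
- Lip top edge from (175,474) to (338,460).

Side crop: lip near-face top edge from about (140,312) to (268,408), peg top at (195,192).

```bash
cat >> h.py <<'E'
def fit_dock(Q):  # Q: 4 world pts of marks FL,FR,NL,NR
    D=np.array([[.07,.07],[.07,-.07],[-.07,.07],[-.07,-.07]])
    Q=np.array(Q)[:,:2]; c=Q.mean(0); d=Q-c
    a=np.arctan2((D[:,0]*d[:,1]-D[:,1]*d[:,0]).sum(),(D*d).sum())
    Rm=np.array([[np.cos(a),-np.sin(a)],[np.sin(a),np.cos(a)]]); return c,a,Rm,(Q-c)@Rm
E
python3 - <<'E'
from h import *
t=lambda u,v,z:world("top",300+(u+.5)/3.1-.5,155+(v+.5)/3.1-.5,z)
s=lambda u,v,z:world("side",235+(u+.5)/2.7-.5,180+(v+.5)/2.7-.5,z)
Q=[t(103,142,.05),t(316,119,.05),t(128,355,.05),t(343,330,.05)]
c,a,Rm,res=fit_dock(Q);print("dock",c,a,np.degrees(a));print(res.round(4))
L=lambda p:((p[:2]-c)@Rm).round(4)
for n,p in dict(peg=t(99,356,.08),pegs=s(195,192,.08),piv=t(97,278,.058),lipL=t(175,474,.074),lipR=t(338,460,.074),slL=s(140,312,.074),slR=s(268,408,.074),mkr=s(393,367,.05),mkrF=s(546,241,.05)).items(): print(n,p.round(4),L(p))
p=L(t(99,356,.08))-[-.02,.085]; print("catch",np.arctan2(p[1],p[0])*1, np.hypot(*p))
T=manip.state()["tool_rot"]; print(R.from_quat([T[1],T[2],T[3],T[0]]).as_matrix().round(3)); print(vision.camera_info("wrist")["T_tool_cam"])
E
```

```text
dock [0.63201003 0.08277558] 0.13885771845961967 7.955961220552029
[[ 0.0704  0.0705]
 [ 0.0697 -0.0704]
 [-0.0703  0.0703]
 [-0.0698 -0.0704]]
peg [0.5514 0.1622 0.08  ] [-0.0688  0.0898]
pegs [0.5489 0.1588 0.08  ] [-0.0718  0.0868]
piv [0.6018 0.1642 0.058 ] [-0.0186  0.0849]
lipL [0.4787 0.1125 0.074 ] [-0.1477  0.0507]
lipR [0.4902 0.0104 0.074 ] [-0.1505 -0.0521]
slL [0.4712 0.1017 0.074 ] [-0.1566  0.041 ]
slR [0.4859 0.0056 0.074 ] [-0.1554 -0.0562]
mkr [0.5699 0.0018 0.05  ] [-0.0727 -0.0716]
mkrF [0.7103 0.02   0.05  ] [ 0.0689 -0.073 ]
catch 3.043547376295954 0.04903549734631025
[[-0.942  0.335 -0.001]
 [ 0.335  0.942 -0.002]
 [ 0.    -0.002 -1.   ]]
[[ 1.60760234e-03 -9.63248103e-01 -2.68608467e-01  6.88963671e-02]
 [ 9.99998347e-01  1.32026578e-03  1.25035588e-03  7.97652368e-04]
 [-8.49768361e-04 -2.68610033e-01  9.63248633e-01 -1.43307192e-01]
 [ 0.00000000e+00  0.00000000e+00  0.00000000e+00  1.00000000e+00]]
```

The dock fit is good: residuals are under 1 mm, yaw 8°, catch about -0.1 rad. Next I'll check what stands near the hand's start and the route, since there's a tablet or screen in view.

```bash
python3 - <<'E'
from h import *
K,e,Rm=cam("top"); d=np.load("top0.npy")
def proj(p):
    q=Rm.T@(np.array(p)-e); q=K@q; return (q[:2]/q[2]).round(0)
print("tcp px",proj([.209,.589,.23]), "gripper",proj([.209,.589,.4]))
for u,v in [(180,335),(205,385),(235,380),(170,370),(215,340),(180,300),(130,400),(235,328),(260,420),(360,420),(380,470),(270,165),(275,200),(100,250),(150,200)]:
    print((u,v),d[v,u],world("top",u,v,d=d[v,u]).round(3) if d[v,u]>0 else "")
Ks,es,Rs=cam("side");ds=np.load("side0.npy")
for u,v in [(125,130),(150,100),(120,70),(165,155),(100,190),(130,200),(190,190)]: print("side",(u,v),world("side",u,v,d=ds[v,u]).round(3))
p,_=vision.grab_frame("wrist"); cv2.imwrite("pics/w0.png",p)
E
```

```text
tcp px [ 54. 482.] gripper [-34. 552.]
(180, 335) 0.7218708 [0.437 0.412 0.205]
(205, 385) 0.59702873 [0.389 0.337 0.326]
(235, 380) 0.6078238 [0.394 0.298 0.315]
(170, 370) 0.5714643 [0.414 0.376 0.354]
(215, 340) 0.9212055 [0.397 0.402 0.002]
(180, 300) 0.7413702 [0.493 0.42  0.189]
(130, 400) 1.6556481 [ 0.043  0.892 -0.756]
(235, 328) 0.8209573 [0.437 0.341 0.105]
(260, 420) 1.6383487 [-0.013  0.397 -0.746]
(360, 420) 1.3012003 [ 0.11   0.056 -0.402]
(380, 470) 0.9024679 [0.142 0.051 0.   ]
(270, 165) 0.69116896 [0.713 0.267 0.254]
(275, 200) 0.92801744 [0.695 0.284 0.016]
(100, 250) 0.6000286 [0.568 0.486 0.337]
(150, 200) 0.61528623 [0.641 0.425 0.326]
side (125, 130) [0.367 0.326 0.285]
side (150, 100) [0.402 0.296 0.331]
side (120, 70) [0.394 0.37  0.35 ]
side (165, 155) [0.431 0.387 0.194]
side (100, 190) [0.313 0.348 0.196]
side (130, 200) [0.337 0.287 0.201]
side (190, 190) [0.47  0.421 0.089]
```

View pics/w0.png

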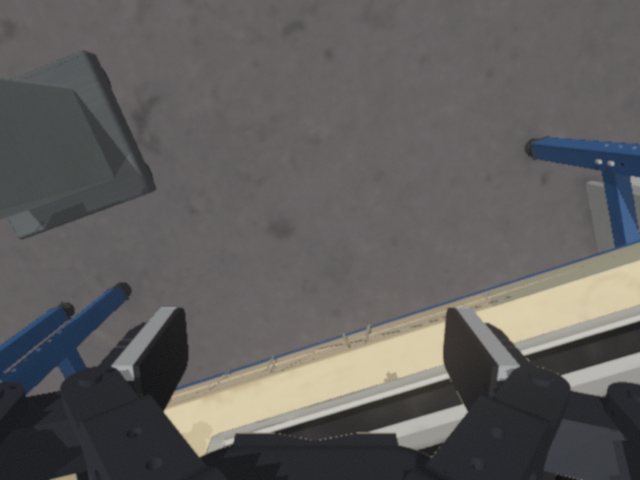

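The tablet occupies x 0.31-0.42, y 0.29-0.40, up to z 0.355, directly on the route. So I'll lift first, then cross over it.

{"op": "play_rows", "data": {
  "steps": [
    [[0, 0, -40, 0, 0, 0], [0, 0, -80, 0, 0, 0], [0, 0, -120, 0, 0, 0], [0, 0, -160, 0, 0, 0], [0, 0, -200, 0, 0, 0], [0, 0, -230, 0, 0, 0], [0, 0, -230, 0, 0, 0]]
  ],
  "claw": -1
}}

```text
time: 0.73
tool_pos: [0.2099, 0.5898, 0.4707]
tool_rot: [0.002, 0.17, 0.985, 0.006]
contact_force: [-0.2, -0.4, 0.9]
gripper_width: 0.007
grasp_force: 0.0
```

{"op": "play_rows", "data": {
  "steps": [
    [[-30, -33, 0, 0, 0, -2], [-60, -66, 0, 0, 0, -4], [-90, -99, 0, 0, 0, -6], [-117, -128, 0, 0, 0, -8], [-144, -158, 0, 0, 0, -10], [-171, -187, 0, 0, 0, -12], [-198, -216, 0, 0, 0, -14], [-225, -246, 0, 0, 0, -16], [-252, -275, 0, 0, 0, -18], [-279, -305, 0, 0, 0, -20], [-306, -335, 0, 0, 0, -22], [-333, -364, 0, 0, 0, -24]]
  ]
}}

```text
time: 1.73
tool_pos: [0.4013, 0.1323, 0.4606]
tool_rot: [-0.0, -0.039, 0.999, 0.0]
contact_force: [0.6, 0.5, -1.0]
gripper_width: 0.002
grasp_force: 0.0
```

```bash
cat >> h.py <<'E'
C=np.array([.63201,.08278]); A=.13886
def where(s=None):
    s=s or manip.state(); q=s["tool_rot"]; M=R.from_quat([q[1],q[2],q[3],q[0]]).as_matrix()
    p=s["tool_pos"]; l=(p[:2]-C)@np.array([[np.cos(A),-np.sin(A)],[np.sin(A),np.cos(A)]])
    print("t",s["time"],"dock mm",(l*1e3).round(1),"z",round(p[2]*1e3,1),"F",s["contact_force"].round(1)); return p,M
def goto(x,y,z,yaw=180): # dock mm, yaw of tool x in dock deg -> shift, turn in tool axes
    p,M=where(); c,s_=np.cos(A),np.sin(A)
    w=np.array([*(C+np.array([c*x-s_*y,s_*x+c*y])/1e3),z/1e3]); a=np.radians(yaw)+A
    X=np.array([np.cos(a),np.sin(a),0]);Z=np.array([0,0,-1.]);T=np.c_[X,np.cross(Z,X),Z]
    print("shift",(M.T@(w-p)*1e3).round(1),"turn",np.degrees(R.from_matrix(M.T@T).as_rotvec()).round(1))
E
python3 -c "
from h import *
goto(-195,0,450);goto(-195,0,120);goto(-195,0,56)"
```

```text
t 1.7333 dock mm [-221.7   81. ] z 460.6 F [ 0.6  0.5 -1. ]
shift [-31.5 -79.3  10.6] turn [ 0.  -0.  -3.4]
t 1.7333 dock mm [-221.7   81. ] z 460.6 F [ 0.6  0.5 -1. ]
shift [-31.6 -79.3 340.6] turn [ 0.  -0.  -3.4]
t 1.7333 dock mm [-221.7   81. ] z 460.6 F [ 0.6  0.5 -1. ]
shift [-31.6 -79.3 404.6] turn [ 0.  -0.  -3.4]
```

{"op": "play_rows", "data": {
  "steps": [
    [[-10, -30, 10, 0, 0, -2], [-20, -60, 30, 0, 0, -3], [-28, -79, 60, 0, 0, -3.4], [-30, -79, 95, 0, 0, -3.4], [-30, -79, 130, 0, 0, -3.4], [-30, -79, 165, 0, 0, -3.4], [-30, -79, 200, 0, 0, -3.4], [-30, -79, 235, 0, 0, -3.4], [-30, -79, 270, 0, 0, -3.4], [-30, -79, 300, 0, 0, -3.4], [-30, -79, 320, 0, 0, -3.4], [-30, -79, 320, 0, 0, -3.4]]
  ]
}}

```text
time: 2.73
tool_pos: [0.4328, 0.058, 0.1349]
tool_rot: [-0.006, -0.068, 0.998, 0.001]
contact_force: [-1.6, -0.1, -0.7]
gripper_width: -0.001
grasp_force: 0.0
```

```bash
python3 -c "
from h import *
goto(-190,0,57)
p,d=vision.grab_frame('side'); cv2.imwrite('pics/side1.png',cv2.resize(p[160:400,200:480],None,fx=2.5,fy=2.5))"
```

```text
t 2.7333 dock mm [-200.7    3. ] z 134.9 F [-1.6 -0.1 -0.7]
shift [-11.6  -3.1  77.7] turn [ 0.1 -0.6 -0.1]
```

View pics/side1.png

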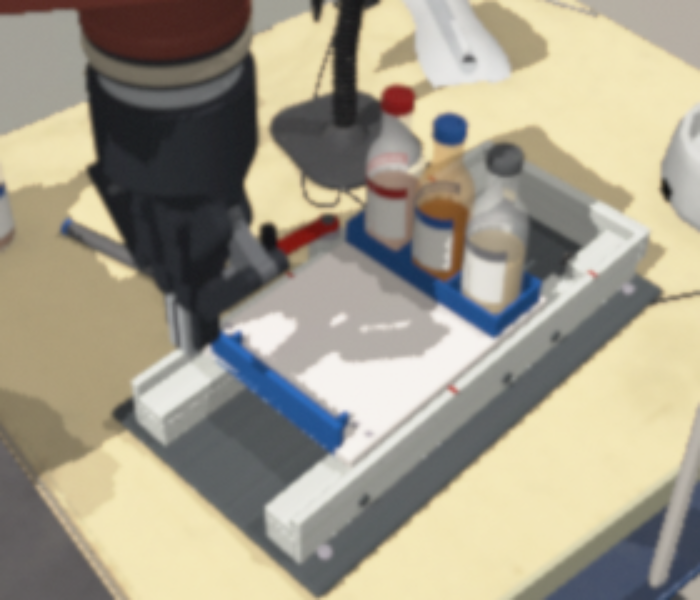

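The hand is in front of the lip and still above it, with the tip at about (200,345). The lip runs from (215,340) to (345,440). I'll go down now.

{"op": "play_rows", "data": {
  "steps": [
    [[-2, -3, 25, 0, 0, 0], [-4, -3, 50, 0, 0, 0], [-5, -3, 70, 0, 0, 0], [-5, -3, 77, 0, 0, 0], [-5, -3, 77, 0, 0, 0]]
  ]
}}

```text
time: 3.2
tool_pos: [0.4421, 0.0555, 0.0639]
tool_rot: [-0.001, -0.068, 0.998, 0.0]
contact_force: [0.8, -0.1, -0.7]
gripper_width: 0.001
grasp_force: 0.0
```

```bash
python3 -c "
from h import *
goto(-180,0,57)"
```

```text
t 3.2 dock mm [-191.8   -0.7] z 63.9 F [ 0.8 -0.1 -0.7]
shift [-11.9   0.7   6.9] turn [ 0.  -0.1 -0.1]
```

{"op": "play_rows", "data": {
  "steps": [
    [[-3, 0.5, 5, 0, 0, 0], [-6, 0.5, 7, 0, 0, 0], [-9, 0.5, 7, 0, 0, 0], [-12, 0.5, 7, 0, 0, 0], [-15, 0.5, 7, 0, 0, 0], [-18, 0.5, 7, 0, 0, 0], [-20, 0.5, 7, 0, 0, 0], [-22, 0.5, 7, 0, 0, 0], [-24, 0.5, 7, 0, 0, 0], [-26, 0.5, 7, 0, 0, 0], [-28, 0.5, 7, 0, 0, 0], [-30, 0.5, 7, 0, 0, 0]]
  ]
}}

```text
time: 4.2
tool_pos: [0.4717, 0.0601, 0.057]
tool_rot: [-0.001, -0.068, 0.998, 0.0]
contact_force: [-3.0, 0.5, 1.7]
gripper_width: 0.003
grasp_force: 1.4
```

{"op": "play_rows", "data": {
  "steps": [
    [[-2, 0, 0, 0, 0, 0], [-4, 0, 0, 0, 0, 0], [-6, 0, 0, 0, 0, 0], [-8, 0, 0, 0, 0, 0], [-10, 0, 0, 0, 0, 0], [-12, 0, 0, 0, 0, 0], [-14, 0, 0, 0, 0, 0], [-16, 0, 0, 0, 0, 0], [-18, 0, 0, 0, 0, 0], [-20, 0, 0, 0, 0, 0], [-22, 0, 0, 0, 0, 0], [-24, 0, 0, 0, 0, 0]]
  ]
}}

```text
time: 5.2
tool_pos: [0.4962, 0.0634, 0.0573]
tool_rot: [0.0, -0.068, 0.998, -0.0]
contact_force: [-2.5, -0.1, -1.0]
gripper_width: 0.001
grasp_force: 1.0
```

```bash
python3 -c "
from h import *
goto(-100,0,57)"
```

```text
t 5.2 dock mm [-137.2   -0.4] z 57.3 F [-2.5 -0.1 -1. ]
shift [-37.2   0.5   0.3] turn [-0.   0.  -0.1]
```

Contact made; it slides at about 2.5-3 N. I'll continue and slow down near the notches.

{"op": "play_rows", "data": {
  "steps": [
    [[-2, 0, 0, 0, 0, 0], [-4, 0, 0, 0, 0, 0], [-6, 0, 0, 0, 0, 0], [-8, 0, 0, 0, 0, 0], [-10, 0, 0, 0, 0, 0], [-12, 0, 0, 0, 0, 0], [-14, 0, 0, 0, 0, 0], [-16, 0, 0, 0, 0, 0], [-18, 0, 0, 0, 0, 0], [-20, 0, 0, 0, 0, 0], [-21, 0, 0, 0, 0, 0], [-22, 0, 0, 0, 0, 0]]
  ]
}}

```text
time: 6.2
tool_pos: [0.518, 0.0664, 0.0574]
tool_rot: [0.0, -0.068, 0.998, -0.0]
contact_force: [-1.0, -0.9, -0.2]
gripper_width: -0.0
grasp_force: 1.1
```

{"op": "play_rows", "data": {
  "steps": [
    [[-1, 0, 0, 0, 0, 0], [-2, 0, 0, 0, 0, 0], [-3, 0, 0, 0, 0, 0], [-4, 0, 0, 0, 0, 0], [-5, 0, 0, 0, 0, 0], [-6, 0, 0, 0, 0, 0], [-7, 0, 0, 0, 0, 0], [-8, 0, 0, 0, 0, 0]]
  ]
}}

```text
time: 6.87
tool_pos: [0.5259, 0.0675, 0.0574]
tool_rot: [0.0, -0.068, 0.998, -0.0]
contact_force: [-1.5, -0.0, 0.8]
gripper_width: 0.001
grasp_force: 1.2
```

{"op": "play_rows", "data": {
  "steps": [
    [[-0.7, 0, 0, 0, 0, 0], [-1.4, 0, 0, 0, 0, 0], [-2, 0, 0, 0, 0, 0], [-2.7, 0, 0, 0, 0, 0], [-3.4, 0, 0, 0, 0, 0], [-4, 0, 0, 0, 0, 0]]
  ]
}}

```text
time: 7.37
tool_pos: [0.5298, 0.068, 0.0574]
tool_rot: [-0.0, -0.068, 0.998, 0.0]
contact_force: [-2.7, 0.1, 0.9]
gripper_width: 0.002
grasp_force: 1.3
```

{"op": "play_rows", "data": {
  "steps": [
    [[-0.6, 0, 0, 0, 0, 0], [-1.2, 0, 0, 0, 0, 0], [-1.8, 0, 0, 0, 0, 0], [-2.4, 0, 0, 0, 0, 0], [-3, 0, 0, 0, 0, 0]]
  ]
}}

```text
time: 7.78
tool_pos: [0.5327, 0.0684, 0.0574]
tool_rot: [0.0, -0.068, 0.998, -0.0]
contact_force: [-2.8, -0.7, 1.5]
gripper_width: 0.002
grasp_force: 1.5
```

{"op": "play_rows", "data": {
  "steps": [
    [[-0.6, 0, 0, 0, 0, 0], [-1.2, 0, 0, 0, 0, 0], [-1.8, 0, 0, 0, 0, 0], [-2.4, 0, 0, 0, 0, 0]]
  ]
}}

```text
time: 8.12
tool_pos: [0.5332, 0.0686, 0.0568]
tool_rot: [-0.003, -0.068, 0.998, -0.0]
contact_force: [-8.7, -1.7, 4.7]
gripper_width: -0.001
grasp_force: 5.0
```

```bash
python3 -c "
from h import *
where()
p,d=vision.grab_frame('side')
for (a,b) in [(333,367)]: pass
K,e,M=cam('side')
# board top height: sample depth over the white board near right half (dock x -50..10,y -45..0)
c,s=np.cos(A),np.sin(A);zs=[]
for x in range(-40,15,6):
  for y in range(-50,-10,6):
    w=np.array([C[0]+(c*x-s*y)/1e3,C[1]+(s*x+c*y)/1e3,.053]);q=K@(M.T@(w-e));u,v=(q[:2]/q[2]).round().astype(int)
    zs.append(world('side',u,v,d=d[v,u])[2])
print('board top z',np.median(zs),np.percentile(zs,[10,90]))
d0=np.load('side0.npy');print('before',np.median([world('side',u,v,d=d0[v,u])[2] for u in range(345,365) for v in range(285,300)]))
"
```

```text
t 8.1167 dock mm [-99.8  -0.4] z 56.8 F [-8.7 -1.7  4.7]
board top z 0.05022085739873444 [0.04881441 0.05158489]
before 0.05619605539805311
```

It has dropped in: the board top went from 56.2 to 50.2 mm and the force rose to 8.7 N. I'll back off and lift, then check the hand's real outline with depth before working near the bottles.

{"op": "play_rows", "data": {
  "steps": [
    [[8, 0, 0, 0, 0, 0], [25, 0, 0, 0, 0, 0], [30, 0, -20, 0, 0, 0], [30, 0, -50, 0, 0, 0], [30, 0, -60, 0, 0, 0], [30, 0, -60, 0, 0, 0]]
  ]
}}

```text
time: 8.67
tool_pos: [0.5085, 0.0646, 0.1214]
tool_rot: [0.005, -0.068, 0.998, -0.0]
contact_force: [1.0, 0.2, -0.3]
gripper_width: -0.006
grasp_force: 0.0
```

```bash
python3 - <<'E'
from h import *
p,M=where()
print(manip.state()["joint_pos"].round(2))
pts=[]
for n in("side","top"):
    im,d=vision.grab_frame(n);K,e,Rm=cam(n);v,u=np.mgrid[:480,:640];m=d>0
    r=(np.c_[u[m],v[m],np.ones(m.sum())]@np.linalg.inv(K).T)*d[m][:,None]; pts.append(r@Rm.T+e)
w=np.vstack(pts); t=(w-p)@M*1e3
k=(np.abs(t[:,0])<150)&(np.abs(t[:,1])<120)&(t[:,2]<0)&(w[:,2]>.075)
t=t[k]
for a in range(-200,5,20):
    q=t[(t[:,2]>=a)&(t[:,2]<a+20)]
    if len(q)>5: print(a,len(q),"x",np.percentile(q[:,0],[1,50,99]).round(),"y",np.percentile(q[:,1],[1,50,99]).round())
for th in(-.35,-.1,.3,.7,1.1,1.35,1.55):
    P=np.array([-20-50*np.cos(th),85-50*np.sin(th)]);T=np.array([np.sin(th),-np.cos(th)])
    q=P-16.5*T; print(th,end=" "); 
    if th==-.35: q=P-35*T
    goto(q[0],q[1],66,90+np.degrees(th)); print(q.round(1))
E
```

```text
t 8.6667 dock mm [-124.9   -0.9] z 121.4 F [ 1.   0.2 -0.3]
[-0.02 -0.13  1.98  0.    1.28 -1.73]
-200 774 x [-18.  24.  38.] y [-38. -26.  15.]
-180 1136 x [-25.  24.  38.] y [-39. -26.  23.]
-160 821 x [-18.  27.  39.] y [-39. -28.  16.]
-140 494 x [-16.  18.  38.] y [-39. -32.  13.]
-120 527 x [-7. 11. 21.] y [-48. -31.  15.]
-100 972 x [-11.  11.  21.] y [-63. -18.  61.]
-80 536 x [-13.  13.  18.] y [-53.   2.  51.]
-60 382 x [-10.  12.  14.] y [-37. -10.  35.]
-40 167 x [-5.  9. 13.] y [-16.  -7.  12.]
-20 148 x [-6.  8. 13.] y [-16.  -7.  12.]
-0.35 t 8.7667 dock mm [-127.5   -0.5] z 117.4 F [ 0.2 -0.2 -0.2]
shift [-72.1 135.7  51.5] turn [1.000e-01 1.000e-01 1.099e+02]
[-55. 135.]
-0.1 t 8.7667 dock mm [-127.5   -0.5] z 117.4 F [ 0.2 -0.2 -0.2]
shift [-59.  107.1  51.5] turn [ 0.1  0.1 95.6]
[-68.1 106.4]
0.3 t 8.7667 dock mm [-127.5   -0.5] z 117.4 F [ 0.2 -0.2 -0.2]
shift [-54.5  86.6  51.5] turn [ 0.1  0.1 72.7]
[-72.6  86. ]
0.7 t 8.7667 dock mm [-127.5   -0.5] z 117.4 F [ 0.2 -0.2 -0.2]
shift [-58.3  66.1  51.5] turn [ 0.   0.1 49.8]
[-68.9  65.4]
1.1 t 8.7667 dock mm [-127.5   -0.5] z 117.4 F [ 0.2 -0.2 -0.2]
shift [-69.9  48.6  51.5] turn [ 0.   0.1 26.8]
[-57.4  47.9]
1.35 t 8.7667 dock mm [-127.5   -0.5] z 117.4 F [ 0.2 -0.2 -0.2]
shift [-80.2  40.5  51.5] turn [-0.   0.1 12.5]
[-47.   39.8]
1.55 t 8.7667 dock mm [-127.5   -0.5] z 117.4 F [ 0.2 -0.2 -0.2]
shift [-89.7  36.1  51.5] turn [-0.   0.1  1. ]
[-37.5  35.4]
```

Finger tip half-widths are about 12 mm (tool x) and 15 mm (tool y), and the knuckles reach ±62 mm in y, so there's room. I'll swing to the left of the peg, turning by 95°, then lower.

{"op": "play_rows", "data": {
  "steps": [
    [[-5, 12, 0, 0, 0, 7], [-10, 24, 0, 0, 0, 14], [-15, 36, 0, 0, 0, 21], [-20, 48, 0, 0, 0, 28], [-25, 60, 0, 0, 0, 35], [-30, 72, 0, 0, 0, 42], [-35, 84, 0, 0, 0, 49], [-40, 96, 0, 0, 0, 56], [-45, 108, 0, 0, 0, 63], [-50, 120, 0, 0, 0, 70], [-56, 130, 0, 0, 0, 77], [-62, 131, 0, 0, 0, 84]]
  ]
}}

```text
time: 9.77
tool_pos: [0.5478, 0.2042, 0.1146]
tool_rot: [-0.001, 0.619, 0.786, -0.001]
contact_force: [0.2, -0.9, -0.7]
gripper_width: 0.002
grasp_force: 0.0
```

```bash
python3 -c "
from h import *
goto(-66,130,66,95)"
```

```text
t 9.7667 dock mm [-66.6 131.9] z 114.6 F [ 0.2 -0.9 -0.7]
shift [-1.9  0.6 48.6] turn [-0.2 -0.   0.6]
```

{"op": "play_rows", "data": {
  "steps": [
    [[0, 0, 15, 0, 0, 0], [0, 0, 30, 0, 0, 0], [0, 0, 42, 0, 0, 0], [0, 0, 49, 0, 0, 0], [0, 0, 49, 0, 0, 0], [0, 0, 49, 0, 0, 0]]
  ]
}}

```text
time: 10.27
tool_pos: [0.5483, 0.2027, 0.0672]
tool_rot: [-0.001, 0.617, 0.787, -0.001]
contact_force: [0.4, -0.5, 0.1]
gripper_width: 0.001
grasp_force: 0.0
```

```bash
python3 - <<'E'
from h import *
where()
for th in(-.1,.1,.3,.5,.7,.9,1.1,1.3,1.45,1.55):
    P=np.array([-20-50*np.cos(th),85-50*np.sin(th)]);T=np.array([np.sin(th),-np.cos(th)])
    q=P-17*T; print(th,end=" "); goto(q[0],q[1],66,90+np.degrees(th))
im,_=vision.grab_frame("side");cv2.imwrite("pics/side2.png",cv2.resize(im[160:400,200:480],None,fx=2.5,fy=2.5))
E
```

```text
t 10.2667 dock mm [-66.3 130.3] z 67.2 F [ 0.4 -0.5  0.1]
-0.1 t 10.2667 dock mm [-66.3 130.3] z 67.2 F [ 0.4 -0.5  0.1]
shift [-23.1  -4.1   1.2] turn [-0.1  0.  11.6]
0.1 t 10.2667 dock mm [-66.3 130.3] z 67.2 F [ 0.4 -0.5  0.1]
shift [-32.7  -8.5   1.2] turn [-0.1 -0.   0.1]
0.3 t 10.2667 dock mm [-66.3 130.3] z 67.2 F [ 0.4 -0.5  0.1]
shift [-43.  -10.9   1.2] turn [ -0.1  -0.  -11.3]
0.5 t 10.2667 dock mm [-66.3 130.3] z 67.2 F [ 0.4 -0.5  0.1]
shift [-53.5 -11.2   1.2] turn [ -0.1  -0.  -22.8]
0.7 t 10.2667 dock mm [-66.3 130.3] z 67.2 F [ 0.4 -0.5  0.1]
shift [-63.9  -9.5   1.2] turn [ -0.1  -0.  -34.3]
0.9 t 10.2667 dock mm [-66.3 130.3] z 67.2 F [ 0.4 -0.5  0.1]
shift [-73.7  -5.6   1.2] turn [ -0.1  -0.  -45.7]
1.1 t 10.2667 dock mm [-66.3 130.3] z 67.2 F [ 0.4 -0.5  0.1]
shift [-82.6   0.    1.2] turn [ -0.1  -0.1 -57.2]
1.3 t 10.2667 dock mm [-66.3 130.3] z 67.2 F [ 0.4 -0.5  0.1]
shift [-90.2   7.4   1.2] turn [ -0.1  -0.1 -68.6]
1.45 t 10.2667 dock mm [-66.3 130.3] z 67.2 F [ 0.4 -0.5  0.1]
shift [-94.8  13.8   1.2] turn [ -0.1  -0.1 -77.2]
1.55 t 10.2667 dock mm [-66.3 130.3] z 67.2 F [ 0.4 -0.5  0.1]
shift [-97.3  18.4   1.2] turn [ -0.1  -0.1 -83. ]
```

View pics/side2.png

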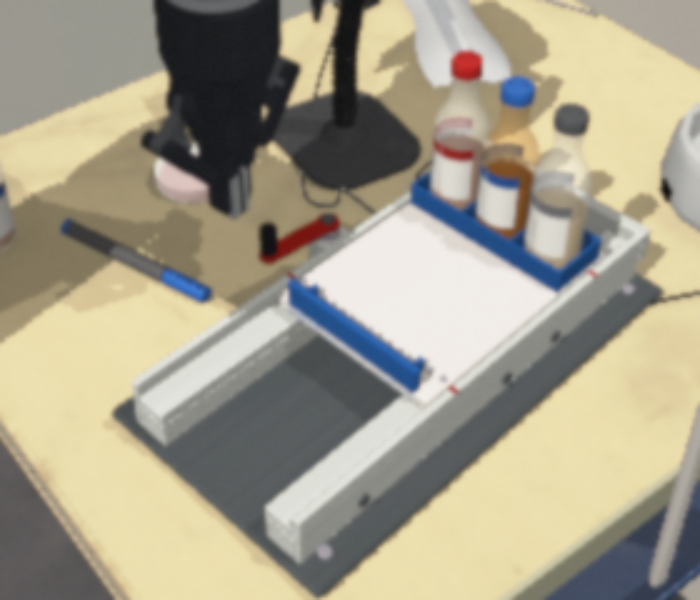

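The carrier is seated, the bottles are standing, and the finger (235,210) is just left of the peg (268,240). I'll push round the arc.

{"op": "play_rows", "data": {
  "steps": [
    [[-8, -2, 0, 0, 0, 4], [-15, -3, 0, 0, 0, 8], [-20, -4, 0, 0, 0, 11], [-23, -4, 0, 0, 0, 11], [-28, -6.5, 0, 0, 0, 6], [-33, -8.5, 0, 0, 0, 0], [-38, -10, 0, 0, 0, -6], [-43, -11, 0, 0, 0, -11], [-48, -11, 0, 0, 0, -17], [-53.5, -11, 0, 0, 0, -23], [-58.5, -10.5, 0, 0, 0, -28], [-64, -9.5, 0, 0, 0, -34]]
  ]
}}

```text
time: 11.32
tool_pos: [0.5556, 0.1387, 0.0694]
tool_rot: [0.001, 0.357, 0.934, 0.001]
contact_force: [-1.0, 1.4, 0.3]
gripper_width: -0.004
grasp_force: 0.4
```

```bash
python3 - <<'E'
from h import *
where()
for th in(.7,.9,1.1,1.3,1.45,1.55):
    P=np.array([-20-50*np.cos(th),85-50*np.sin(th)]);T=np.array([np.sin(th),-np.cos(th)])
    q=P-17*T; print(th,end=" "); goto(q[0],q[1],66,90+np.degrees(th))
E
```

```text
t 11.3167 dock mm [-67.9  65.9] z 69.4 F [-1.   1.4  0.3]
0.7 t 11.3167 dock mm [-67.9  65.9] z 69.4 F [-1.   1.4  0.3]
shift [ 0.7 -1.1  3.4] turn [0.1 0.  0.1]
0.9 t 11.3167 dock mm [-67.9  65.9] z 69.4 F [-1.   1.4  0.3]
shift [-9.5 -3.5  3.4] turn [  0.1   0.  -11.3]
1.1 t 11.3167 dock mm [-67.9  65.9] z 69.4 F [-1.   1.4  0.3]
shift [-20.1  -3.8   3.4] turn [  0.1   0.1 -22.8]
1.3 t 11.3167 dock mm [-67.9  65.9] z 69.4 F [-1.   1.4  0.3]
shift [-30.5  -2.    3.4] turn [  0.1   0.1 -34.3]
1.45 t 11.3167 dock mm [-67.9  65.9] z 69.4 F [-1.   1.4  0.3]
shift [-37.9   0.7   3.4] turn [  0.1   0.1 -42.9]
1.55 t 11.3167 dock mm [-67.9  65.9] z 69.4 F [-1.   1.4  0.3]
shift [-42.6   3.1   3.4] turn [  0.1   0.1 -48.6]
```

{"op": "play_rows", "data": {
  "steps": [
    [[-5, -2, 1, 0, 0, -6], [-9.5, -3, 1, 0, 0, -11], [-15, -4, 1, 0, 0, -17], [-20, -4, 1, 0, 0, -23], [-25, -3, 1, 0, 0, -29], [-30, -2, 1, 0, 0, -34], [-34, -1, 1, 0, 0, -39], [-37, 0.5, 1, 0, 0, -42], [-39, 1.5, 1, 0, 0, -45], [-40, 2, 1, 0, 0, -46], [-40, 2, 1, 0, 0, -46]]
  ]
}}

```text
time: 12.23
tool_pos: [0.5866, 0.1131, 0.068]
tool_rot: [0.001, -0.034, 0.999, 0.0]
contact_force: [-0.1, -0.3, -0.6]
gripper_width: -0.0
grasp_force: 0.0
```

```bash
python3 - <<'E'
from h import *
where()
im,_=vision.grab_frame("side");cv2.imwrite("pics/side3.png",cv2.resize(im[160:400,200:480],None,fx=2.5,fy=2.5))
E
```

```text
t 12.2333 dock mm [-40.8  36.3] z 68.0 F [-0.1 -0.3 -0.6]
```

View pics/side3.png

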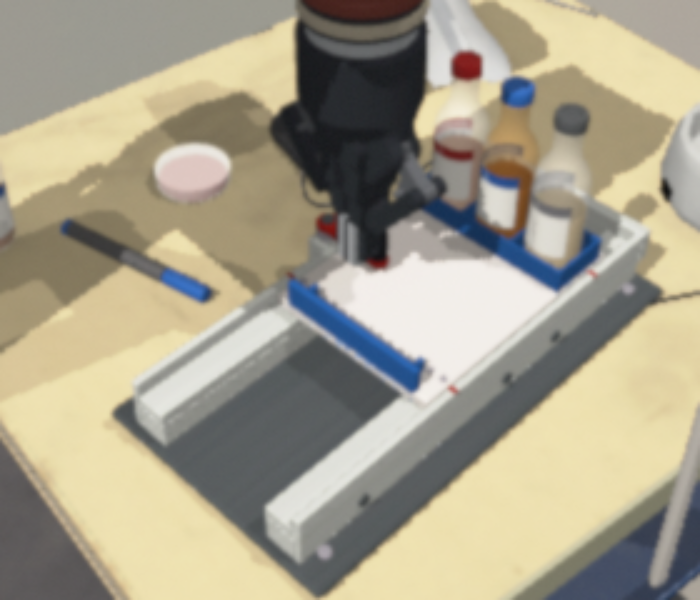

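The catch is nearly across, at about 1.49 rad. A few mm more, then up and away.

{"op": "play_rows", "data": {
  "steps": [
    [[-1, 0, 0, 0, 0, 0], [-2, 0, 0, 0, 0, 0], [-3, 0, 0, 0, 0, 0], [-3.5, 0, 0, 0, 0, 0], [-3.5, 0, 0, 0, 0, 0]]
  ]
}}

```text
time: 12.7
tool_pos: [0.5896, 0.1133, 0.0673]
tool_rot: [0.0, -0.033, 0.999, 0.0]
contact_force: [-0.1, 0.4, -0.1]
gripper_width: -0.005
grasp_force: 0.1
```

{"op": "play_rows", "data": {
  "steps": [
    [[6, 0, 0, 0, 0, 0], [14, 0, 0, 0, 0, 0], [16, 0, -20, 0, 0, 0], [16, 0, -55, 0, 0, 0], [40, 0, -90, 0, 0, 0], [80, 0, -120, 0, 0, 0], [120, 0, -120, 0, 0, 0], [120, 0, -120, 0, 0, 0]]
  ]
}}

```text
time: 13.37
tool_pos: [0.4654, 0.1054, 0.1885]
tool_rot: [0.001, -0.034, 0.999, 0.0]
contact_force: [-0.6, -0.3, -1.2]
gripper_width: -0.001
grasp_force: 0.0
```

```bash
python3 - <<'E'
from h import *
where()
im,_=vision.grab_frame("side");cv2.imwrite("pics/side4.png",cv2.resize(im[160:400,200:480],None,fx=2.5,fy=2.5))
E
```

```text
t 13.3667 dock mm [-161.9   45.5] z 188.5 F [-0.6 -0.3 -1.2]
```

View pics/side4.png

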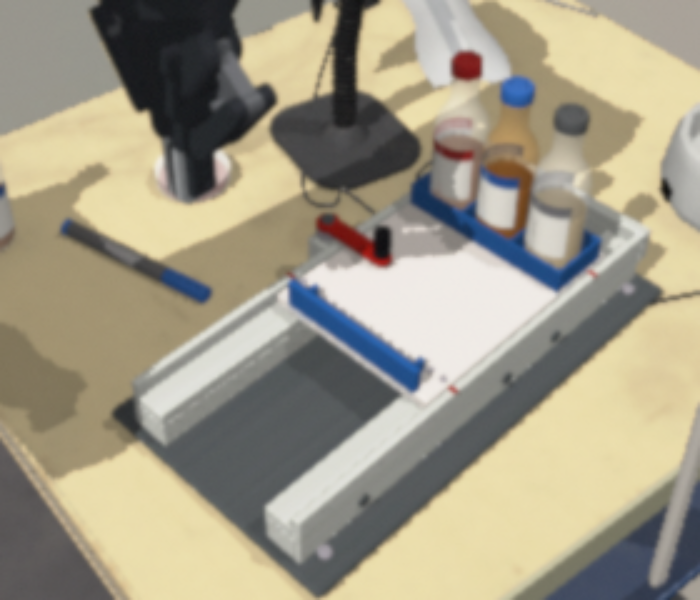

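The catch lies across the carrier (pivot (328,220), peg top (382,231)) and the bottles are standing. I'll check its angle numerically, then hand in.

```bash
python3 - <<'E'
from h import *
p=world("side",200+382/2.5,160+231/2.5,.08)[:2]-C
l=p@np.array([[np.cos(A),-np.sin(A)],[np.sin(A),np.cos(A)]])*1e3+[2,2.5] # side-camera offset seen on marks
th=np.arctan2(85-l[1],-20-l[0]); print(l,th)
if th>1.4: print(order.job_done())
E
```

```text
[-20.7573398   33.47266988] 1.556099557785097
the job is handed in; nothing more can be done
None
```

The job is handed in: the carrier has dropped into its notches (board top fell 6 mm), the catch lies across it at about 1.56 rad, all three bottles are standing, and the hand is clear.

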